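# Take the wound spool off the ribbon winder

### The arm

A 6-joint arm with a two-finger parallel gripper is mounted at the origin on a cart in front of the work surface, level with it; the furniture and walls round the work are solid. World frame = base frame: x ahead of the robot, y to its left, z up, the work surface at z = 0. Lengths are in m, angles in rad, forces in N, time in s.
With the tool pointing down it reaches from about 0.35 to 0.975 m from the base axis. Payload 4.9 kg.
Tool frame: the origin (TCP) lies between the finger pads; the fingertips stand 14 mm ahead of it and the grasp point (between the pads) lies 5 mm behind it; z points along the fingers, y is the line along which they close (so a half turn about z gives the same grasp; the last joint's range is limited). The gripper opens to 85 mm and grips with 20 to 120 N. Pads are 22 mm wide; open, the fingers measure 114 mm over their backs; the gripper's body (76 mm by 85 mm) begins 54 mm behind the grasp point. The pads swing forward as they close: fully open they stand 13 mm farther back than shut.
Start: joints at [1.036, 0.053, 1.613, -0, 1.476, -0.119], TCP at [0.252, 0.572, 0.245] pointing down, gripper open.
Joint ranges: [-3.01, 3.01], [-1.01, 2.22], [0.06, 2.58], [-1.02, 4.17], [0.09, 2.62], [-3.14, 3.14]. Speed limits (rad/s): [2.57, 2.57, 3.14, 3.14, 3.14, 3.14].

### API

Orientations are given as [roll, pitch, yaw] about the fixed x, y, z axes, in that order (R = Rz(yaw) Ry(pitch) Rx(roll)).
In Python, from cell import telemetry, eyes, ticket, find_in, cut_out, landmark_of gives the robot as it stands.
- The arm moves only by the tool send_rows, never from a script. Its argument "steps" is a list of rows, each an object of numbers: "wx", "wy", "wz": the turn, a rotation vector about the tool's x, y, z in units of 45 degrees (1.0 is 45 degrees); "dx", "dy", "dz": the shift along the tool's x, y, z in units of 20 cm (1.0 is 20 cm); "hand": the closure, from -1 (fully open) to 1 (shut). In form: [{"wx": .., "wy": .., "wz": .., "dx": .., "dy": .., "dz": .., "hand": ..}, ...]. A call has exactly 8 rows; each row is the pose to reach, as a shift and turn from the pose commanded when the call began, along the tool's axes at that moment; what a row does not reach only later rows make up. A row lasts 1/8 s, in which the tool goes at most 62.5 mm and 10.7 degrees, less where a joint would pass 70% of its speed; a pose out of reach is approached as far as the arm can. A call with a number of a shift or a turn outside -1 to 1 is refused whole. A call with a gripper value outside its range is refused whole. The fingers move at their own pace and stop on an object; "squeeze" is the grip in N (left out, the last holds). Time passes only in rows, so rows that repeat a pose let the fingers close, or fill a call up. It gives the time, the measured TCP pose, the force, the opening and the grip force at its end, in the units of the state.
- telemetry.state(): the state, without advancing time (a new reading comes with each control period).
- eyes.camera(name): name is "scene" or "top"; returns a dict with "frame" (400x640x3 uint8, blue, green, red), "depth" (400x640 float32, m along the optical axis (not along the pixel's ray), 0 where there is no reading), "fx", "fy", "cx", "cy" (pixels), "k1" (the pictures are not rectified: a ray, as slopes to the right and down, at radius r is drawn at 1 + k1 r^2 times it, then the intrinsics apply), "world_from_camera" (4x4, takes a point from camera to world coordinates). Camera axes: x right, y down, z forward; pixel columns grow to the right and rows downward; lengths in m; the calibration is good to about 2 mm. A picture is of the moment at which its call begins.
- ticket.hand_in(): hands the job in; it is judged then, once.
Trained networks look in a picture, given as the dict that the camera call returned (one of the last four; its "shot" number tells which), for a name from the list of things; names that differ only in an ending like _2 or _b are one class to them, and where a whole thing is asked for, a point or a joint stands for the part that bears it (a point fixed in the world has none). Each returns a list of dicts, best first, with "p" (0 to 1); they miss things now and then, are a little off and sometimes report something else, mostly with a low value. They report only what shows in the picture. A call takes as long as a camera call. They do not tell look-alikes from the thing itself.
- find_in(picture, target): "point" ([x, y, z] in m, in the coordinates of the camera as it stood for that picture, good to about 4 mm: the middle of the surface that is visible of it).
- cut_out(picture, target): "pixels" (400x640 bool, what is visible of it).
- landmark_of(picture, target): "point" ([x, y, z] in m, in the coordinates of the camera as it stood for that picture, good to about 4 mm: a listed point, or the origin of a listed thing).
The state is a dict: "time_s": time; "qpos": joint angles; "qd": joint speeds; "effort": joint torques, N m; "tool_pos": TCP position; "orientation": TCP orientation; "force": force on the tool from outside, world axes, zero at the start; "ft_torque": the same for the moment, N m; "opening": finger opening in m; "grasp_force": force on a finger pad.
Only numpy, scipy, OpenCV 4.12 (cv2) and the standard library are available. Lean on these libraries where they do the work, as an engineer would, in place of code of your own. Each camera call takes 0.05 s, during which the arm holds its last target. There are 200 camera calls.

### The job

The spool on the ribbon winder is full. Its hub knob has a left-hand thread: loosen it by turning it clockwise (seen from above) until you feel it come up against its stop, which draws the three jaws in; then lift the spool straight up off the hub and set it down gently over the empty dowel of the wooden spool stand, flat on the board. The winder only stands on rubber feet: do not shift, twist or lift it, do not force the card spool against its jaws, and leave the other spools and the stamp where they are.

Things in the scene. Friction and masses are not known exactly. Their poses are not given: they have to be found in the camera images.
- winder: Hand ribbon winder, 2.3 kg, loose on four rubber feet; about 1 N m of twist or 11 N of push slides it. Wooden base board 185 x 130 mm, top 21 mm above the table; iron turret; spool plate (61 mm across) at z = 50 mm. Origin: on the table under the upright spindle, which is locked. z up, x towards the crank end: board from x = -68 to 118 mm, gear box, guide pins, crank at x = 34 to 164 mm, below 66 mm.
- winder_corner (a point): Corner of the winder's base board at the crank end (x = 112, y = -60, z = 21 mm in the winder's frame).
- jaw_head: Spindle with three steel jaws inside the spool. Origin on the axis at the spool plate, 50 mm above the table. The jaws' lips lie 45 to 49 mm above it; done right up they reach out to a radius of 30 mm and hook 8.5 mm over the rim of the spool's bore. Loosening draws them in by 2.5 mm per rad; they let go only in the last 0.5 rad or so before the knob's stop, where they are 1.5 mm clear of the bore.
- knob_grip (a point): Centre of the black square hub knob; axes turn with it, x and y square to its flats. 25 x 25 mm over the flats, 20 mm tall (this point +-10). Below it, 12 to 15 mm under this point, a steel disc of 30 mm; jaw lips end 16 mm and the spool's top is 21 mm under it when done up. Grip any two flats. Clockwise from above loosens; it then rises 0.64 mm per rad. Needs about 0.15 N m; the rubber-bushed grip gives 0.2 rad per N m.
- thread_end (a point): Upper end of the left-hand thread, on the spindle, 100 mm above the table. From its start the knob turns clockwise by less than three quarters of a turn, different every time, up to a hard stop here that can only be felt: the resisting torque jumps. Turned the wrong way it jams too. Pushing on past either end twists the whole winder round.
- ribbon_spool: The full spool on the winder: cardboard, grey ribbon, 64 mm in diameter, 44 mm tall, bore 43 mm right through, 0.10 to 0.20 kg. Origin: centre of its underside, z up. It lifts off over the knob (35 mm over its corners, 4 mm to spare all round) and is clear once raised 80 mm. Take it across the diameter from above, high on the rim: the loosened knob stands 35 mm above its top between the fingers.
- free_dowel (a point): Foot of the empty dowel of the spool stand: on its axis, at the top face of the board, 16 mm above the table. The dowel is 18 mm in diameter, 58 mm tall, tapered at the top. The stand is a fixed light wooden board 90 x 205 x 16 mm; this point's y axis runs along it from the occupied dowel to this one, 100 mm apart.
- stored_spool: A second, like spool that already stands on the other dowel (64 mm in diameter, 44 mm tall). Origin: centre of its underside. It stays there.
- ribbon_b: Loose twine spool with wooden ends between winder and stand, nearer the robot (64 mm in diameter, 40 mm tall); origin on its underside. To be left alone.
- stamp_a: Loose hand stamp, dark handle on a wooden block (40 x 40 x 74 mm), behind the winder; origin: centre of its underside. To be left alone.
Mind the look-alikes: they are no part of the job. Leave any green look-alike of the ribbon_spool alone.

How it is judged:
On the way, in this order (a step that is already met when the one before it is completed fails the run):
1. the knob is turned clockwise right up to its stop (within 0.3 rad of it, seen by how far it has risen) (z of knob_grip in the frame of winder above 0.11755 m), for 0.05 s.
2. the spool is lifted off the hub, clear above the knob (z of ribbon_spool in the frame of winder above 0.125 m), for 0.05 s.
At the end, for the whole second after the job is handed in: The full spool is over the empty dowel (axis within 14 mm), flat on the board (within 4 mm, 0.08 rad) and at rest; winder where it stood (spindle within 15 mm, corner within 14 mm), stored spool within 15 mm, twine spool and stamp within 20 mm (horizontal distance between ribbon_spool and free_dowel below 0.014 m and z of ribbon_spool in the frame of free_dowel between -0.004 and 0.004 m and angle between ribbon_spool's own z axis and vertical below 0.08 rad and linear speed of ribbon_spool below 0.02 m/s and distance of each of winder, stored_spool from where it was at the start of the episode below 0.015 m and distance of winder_corner from where it was at the start of the episode below 0.014 m and distance of each of ribbon_b, stamp_a from where it was at the start of the episode below 0.02 m); the robot touches nothing.
It fails at once if the winder is shifted, twisted or lifted: its spindle more than 15 mm, or its corner more than 14 mm, from where it stood (distance of winder from where it was at the start of the episode above 0.015 m or distance of winder_corner from where it was at the start of the episode above 0.014 m).
It fails at once if the spool is forced against the jaws with more than 15 N (contact force between ribbon_spool and jaw_head above 15 N).
It fails at once if the spool is dropped onto the stand: it comes down over the dowel to the board faster than 0.3 m/s (horizontal distance between ribbon_spool and free_dowel below 0.03 m and z of ribbon_spool in the frame of free_dowel below 0.006 m and linear speed of ribbon_spool above 0.3 m/s).
It fails at once if the stored spool is moved more than 15 mm, or the twine spool or the stamp more than 20 mm (distance of stored_spool from where it was at the start of the episode above 0.015 m or distance of any of ribbon_b, stamp_a from where it was at the start of the episode above 0.02 m).
It also fails if it takes over 72 s, if anything falls off the work surface, if the arm or the gripper's body presses on something with over 40 N, if the wrist force passes 120 N, or if a joint passes its speed limit or range.

## Working session

There is one attempt and no reset: what is moved stays moved. The work goes in short steps, Python scripts to look and compute and a tool call to move; the robot and the scene stay as the last step left them, time stands still between calls to the robot, and variables do not carry over. Pictures are saved under pics/ and viewed, at most 10 in all, crops included, and the job is handed in when it is done.

Besides the shell and the picture viewer there is one more tool, called after "Call:" as name([rows], argument=value, ...), one row to a line, values as JSON. send_rows: Moves the arm, as the interface text tells. Shifts and turns lie within -1 to 1; 1 stands for 20 cm of shift or 45 degrees of turn. Its arguments: {"type":"object","properties":{"steps":{"type":"array"},"squeeze":{"type":"number"}},"required":["steps"]}

```bash
mkdir -p pics
cat > h.py <<'E'
import numpy as np, cv2
from cell import telemetry, eyes, ticket, find_in, cut_out, landmark_of
def w(cam,p):
    T=np.array(cam["world_from_camera"]); return T[:3,:3]@np.array(p)+T[:3,3]
def px(cam,P):
    T=np.linalg.inv(np.array(cam["world_from_camera"])); c=T[:3,:3]@np.array(P)+T[:3,3]
    s=c[:2]/c[2]; s=s*(1+cam["k1"]*(s@s)); return np.array([cam["fx"]*s[0]+cam["cx"],cam["fy"]*s[1]+cam["cy"]])
def cloud(cam):
    K=np.array([[cam["fx"],0,cam["cx"]],[0,cam["fy"],cam["cy"]],[0,0,1.]])
    v,u=np.mgrid[0:400,0:640]
    s=cv2.undistortPoints(np.stack([u.ravel(),v.ravel()],1).astype(np.float64)[:,None],K,np.array([cam["k1"],0,0,0.]))[:,0]
    d=cam["depth"].ravel(); P=np.c_[s*d[:,None],d]
    T=np.array(cam["world_from_camera"]); P=P@T[:3,:3].T+T[:3,3]; P[d==0]=np.nan
    return P.reshape(400,640,3)
E
python3 - <<'E'
from h import *
np.set_printoptions(precision=4,suppress=True)
print(telemetry.state())
for n in ["scene","top"]:
    c=eyes.camera(n); cv2.imwrite(f"pics/{n}.png",c["frame"]); print(n,c["fx"],c["k1"])
    for t in ["winder","winder_corner","knob_grip","thread_end","ribbon_spool","free_dowel","stored_spool","ribbon_b","stamp_a","jaw_head"]:
        try:
            for r in landmark_of(c,t)[:3]: P=w(c,r["point"]); print(n,t,round(r["p"],2),P,px(c,P))
        except Exception as e: print(t,e)
E
```

```text
{'time_s': 0.0, 'qpos': array([ 1.036 ,  0.0534,  1.6143,  0.    ,  1.476 , -0.119 ]), 'qd': array([ 0.0006, -0.0021,  0.0005,  0.0004, -0.0007,  0.001 ]), 'effort': array([  0.0003, -39.3697, -37.0169,  -0.0001,   0.0071,   0.    ]), 'tool_pos': array([0.2521, 0.5712, 0.244 ]), 'orientation': array([-3.1395, -0.0003,  2.7258]), 'force': array([-0.1516,  0.9338, -0.7131]), 'ft_torque': array([ 0.0199, -0.0157, -0.0694]), 'grasp_force': 0.0, 'opening': 0.08550255188358043}
scene 409.7982722188828 -0.08819680788007461
scene winder 0.6 [ 0.5639  0.1096 -0.001 ] [251.4298 205.1236]
scene winder_corner 0.69 [0.6554 0.0317 0.0223] [298.8855 195.5034]
scene knob_grip 0.53 [0.5577 0.1195 0.1161] [241.3392 164.7776]
scene thread_end 0.95 [0.5601 0.1117 0.0966] [245.0811 172.6647]
scene thread_end 0.3 [0.5585 0.1143 0.0474] [246.3125 189.4642]
scene ribbon_spool 0.94 [ 0.5812 -0.0494  0.0012] [298.4988 231.1685]
scene ribbon_spool 0.81 [0.5597 0.1135 0.0535] [246.6031 187.3573]
scene ribbon_spool 0.58 [0.4174 0.0279 0.0047] [219.4027 247.6033]
scene stored_spool 0.56 [ 0.5359 -0.339   0.0183] 
[... 449 characters left out ...]
nob_grip 0.7 [0.5569 0.1133 0.1162] [230.0949 205.2978]
top thread_end 0.6 [0.5527 0.1112 0.0992] [232.9183 208.0777]
top ribbon_spool 0.86 [ 0.5773 -0.0537 -0.0035] [308.5084 203.8556]
top ribbon_spool 0.69 [0.5583 0.1135 0.0515] [237.2368 208.118 ]
top ribbon_spool 0.6 [ 0.4157  0.0304 -0.0024] [273.4139 268.2745]
top free_dowel 0.81 [ 0.5238 -0.2419  0.0154] [384.5222 225.288 ]
top stored_spool 0.91 [ 0.5385 -0.3407  0.0132] [424.898  219.7726]
top ribbon_b 0.84 [ 0.433  -0.1054  0.0077] [328.3247 262.0847]
top ribbon_b 0.35 [0.5591 0.1119 0.0013] [242.808  210.1568]
top stamp_a 0.65 [ 0.7574 -0.0202  0.0015] [296.7121 134.4556]
top jaw_head 0.54 [0.5595 0.1127 0.0461] [238.1458 207.8946]
```

View pics/scene.png

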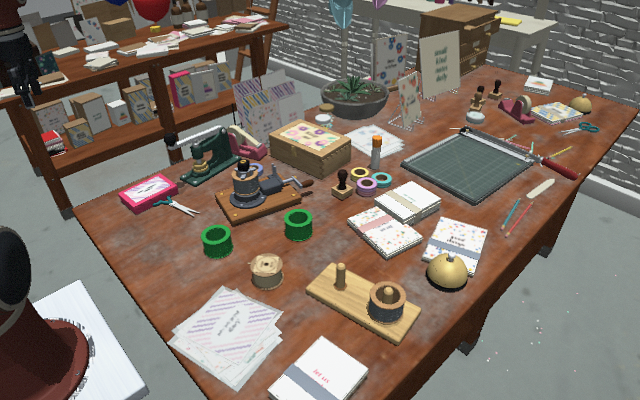

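View pics/top.png

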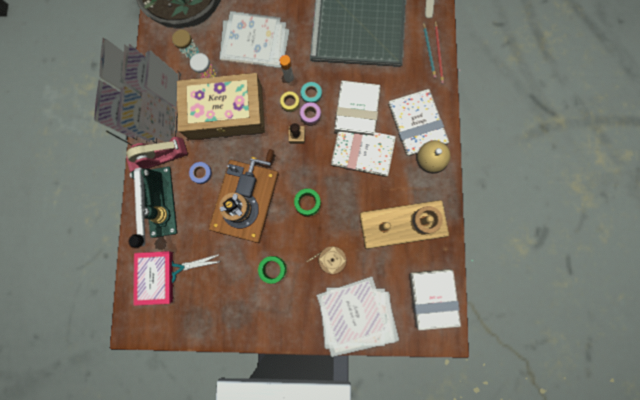

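Candidates for the full spool: the grey spool on the winder (scene 246,187 / top 237,208), green look-alikes (scene 217,241 and 298,225), the stored spool (scene 386,300), and the twine spool (scene 266,271). I choose the grey one on the winder. I'll check it in a close crop and measure the knob's yaw.

Run:
```python
from h import *
np.set_printoptions(precision=4,suppress=True)
c=eyes.camera("top"); s=eyes.camera("scene")
a=cv2.resize(c["frame"][170:250,200:290],(540,480),interpolation=cv2.INTER_CUBIC)
b=cv2.resize(s["frame"][145:225,205:245+5+0],(270,480),interpolation=cv2.INTER_CUBIC) if 0 else cv2.resize(s["frame"][150:220,220:265],(250,480),interpolation=cv2.INTER_CUBIC)
cv2.imwrite("pics/crop.png",np.hstack([a,b]))
for n,cam in(("top",c),("scene",s)):
    P=cloud(cam); X=P.reshape(-1,3); near=np.hypot(X[:,0]-.558,X[:,1]-.1133)<.04
    Q=X[near]; print(n,np.histogram(Q[:,2],bins=np.arange(0,.14,.005))[0])
    k=Q[(Q[:,2]>.112)]; print(len(k),k.mean(0),k.min(0),k.max(0),cv2.minAreaRect((k[:,:2]*1000).astype(np.float32)))
    t=Q[(Q[:,2]>.088)&(Q[:,2]<.1)]; print("spooltop",len(t),t.mean(0),cv2.minEnclosingCircle((t[:,:2]*1000).astype(np.float32)))
    for nm in ["knob_grip","ribbon_spool","free_dowel","winder"]:
        for r in cut_out(cam,nm)[:3]:
            M=r["pixels"]; q=P[M]; v,u=np.nonzero(M); print(nm,round(r["p"],2),M.sum(),u.mean(),v.mean(),np.nanmean(q,0))
    # dowel region
    d=X[np.hypot(X[:,0]-.524,X[:,1]+.242)<.035]; print("dowel hist",np.histogram(d[:,2],bins=np.arange(0,.1,.01))[0])
    dt=d[d[:,2]>.06]; print("dowel top",len(dt),dt.mean(0) if len(dt) else 0)
    d2=d[d[:,2]>.03]; print("dowel all",len(d2),d2.mean(0))
    st=X[(np.hypot(X[:,0]-.537,X[:,1]+.34)<.05)&(X[:,2]>.054)&(X[:,2]<.066)]; print("stored",len(st),cv2.minEnclosingCircle((st[:,:2]*1000).astype(np.float32)))
    bd=X[(abs(X[:,0]-.53)<.1)&(abs(X[:,1]+.29)<.15)&(X[:,2]>.012)&(X[:,2]<.02)]; print("board",len(bd),cv2.minAreaRect((bd[:,:2]*1000).astype(np.float32)))
    wb=X[(abs(X[:,0]-.57)<.15)&(abs(X[:,1]-.09)<.14)&(X[:,2]>.017)&(X[:,2]<.025)]; print("wboard",len(wb),cv2.minAreaRect((wb[:,:2]*1000).astype(np.float32)))
```

```text
top [  0   0   0   0   9 162  59   6  14  19  37  34  19  21  15  20  14  10
 223 111  39   3   8   8  55  66   0   0]
134 [0.5576 0.1118 0.1242] [0.5432 0.0981 0.1123] [0.5722 0.127  0.1297] ((558.4091186523438, 113.55364990234375), (24.89426040649414, 24.942710876464844), 37.37025451660156)
spooltop 339 [0.5582 0.1122 0.0945] ((558.12939453125, 113.65965270996094), 31.66768455505371)
knob_grip 0.69 152 230.01973684210526 204.76315789473685 [0.5575 0.1122 0.1218]
ribbon_spool 0.79 467 271.50107066381156 269.3468950749465 [0.4146 0.0292 0.0342]
ribbon_spool 0.65 406 307.22906403940885 201.5960591133005 [ 0.5777 -0.0531  0.0367]
free_dowel 0.77 2415 397.7072463768116 224.81780538302277 [ 0.5251 -0.2733  0.0186]
winder 0.9 3563 245.282065674993 197.80578164468145 [0.5867 0.0994 0.0323]
dowel hist [  0 575  16   5   2   3  13  38   0]
dowel top 51 [ 0.5193 -0.2389  0.0715]
dowel all 61 [ 0.5188 -0.2381  0.0668]
stored 345 ((536.4512329101562, -338.35089111328125), 31.907325744628906)
board 2398 ((528.0091552734375, -289.40203857421875), (89.96388244628906, 204.8453826904297), 9.38226699
[... 641 characters left out ...]
8 [0.4116 0.0226 0.0306]
ribbon_spool 0.72 792 297.86742424242425 224.2020202020202 [ 0.5744 -0.0568  0.0307]
free_dowel 0.58 3637 359.3992301347264 300.99807533681604 [ 0.5175 -0.2902  0.0202]
winder 0.92 2770 259.36714801444043 195.01119133574008 [0.5786 0.0888 0.0342]
dowel hist [  0 646  36  33  29  36  38  51   0]
dowel top 89 [ 0.5175 -0.2415  0.0701]
dowel all 187 [ 0.5165 -0.2427  0.0572]
stored 581 ((537.8274536132812, -338.1617736816406), 32.69234848022461)
board 2984 ((520.7498779296875, -258.25836181640625), (109.95968627929688, 273.76116943359375), 15.087295532226562)
wboard 1321 ((564.71044921875, 107.92559814453125), (305.25347900390625, 227.50448608398438), 68.92742919921875)
```

View pics/crop.png

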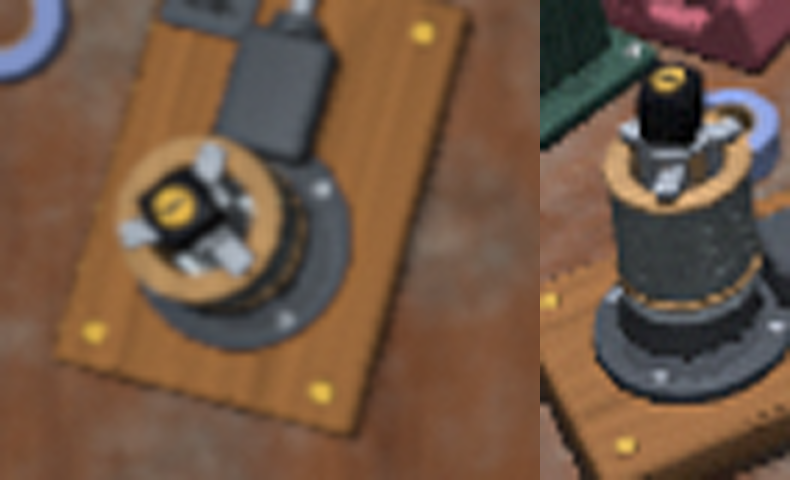

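The crop shows the grey full spool on the winder: black square knob at crop (175,205) and three jaws hooked over its rim. It is not one of the green rings. Next I compute the approach.

```bash
cat >> h.py <<'E'
from scipy.spatial.transform import Rotation as Ro
def rel(pos,yawdeg,s=None):
    s=s or telemetry.state(); R=Ro.from_euler("xyz",s["orientation"]); d=R.inv().apply(np.array(pos)-s["tool_pos"])/.2
    T=Ro.from_euler("xyz",[np.pi,0,np.radians(yawdeg)]); r=(R.inv()*T).as_rotvec()/(np.pi/4)
    print("d",np.round(d,4),"w",np.round(r,4),"pos",s["tool_pos"].round(4),"rpy",np.degrees(s["orientation"]).round(2),"q6",s["qpos"][5].round(3),"F",s["force"].round(2),"M",s["ft_torque"].round(3),"op",round(s["opening"],4),"t",s["time_s"])
E
python3 -c "
from h import *
rel([.5585,.1133,.18],217.5)
"
```

```text
d [-2.3258 -1.4786  0.3264] w [-0.0000e+00 -1.0000e-04 -1.3628e+00] pos [0.2524 0.5717 0.2453] rpy [-180.     -0.    156.18] q6 -0.119 F [0.6  0.05 0.47] M [ 0.013 -0.011  0.002] op 0.0855 t 1.6
```

Call:
send_rows([
  {"wx":0,"wy":0,"wz":-0.15,"dx":-0.2,"dy":-0.12,"dz":0,"hand":-1},
  {"wx":0,"wy":0,"wz":-0.3,"dx":-0.45,"dy":-0.28,"dz":0,"hand":-1},
  {"wx":0,"wy":0,"wz":-0.45,"dx":-0.7,"dy":-0.44,"dz":0,"hand":-1},
  {"wx":0,"wy":0,"wz":-0.6,"dx":-0.9,"dy":-0.57,"dz":0,"hand":-1},
  {"wx":0,"wy":0,"wz":-0.75,"dx":-1,"dy":-0.64,"dz":0,"hand":-1},
  {"wx":0,"wy":0,"wz":-0.9,"dx":-1,"dy":-0.64,"dz":0,"hand":-1},
  {"wx":0,"wy":0,"wz":-1,"dx":-1,"dy":-0.64,"dz":0,"hand":-1},
  {"wx":0,"wy":0,"wz":-1,"dx":-1,"dy":-0.64,"dz":0,"hand":-1},
], squeeze=20)

```text
time_s: 2.6
tool_pos: [0.3838, 0.3738, 0.2454]
orientation: [3.142, 0.0, -2.773]
force: [-0.1, -0.3, 0.5]
opening: 0.0857
grasp_force: 0.0
```

```bash
python3 -c "
from h import *
rel([.5585,.1133,.18],217.5)
"
```

```text
d [-0.346  -1.5296  0.3269] w [ 0.000e+00  2.000e-04 -3.642e-01] pos [0.3838 0.3738 0.2454] rpy [ 1.8000e+02  1.0000e-02 -1.5889e+02] q6 -1.306 F [-0.11 -0.31  0.5 ] M [ 0.011 -0.019  0.044] op 0.0857 t 2.6
```

Call:
send_rows([
  {"wx":0,"wy":0,"wz":-0.1,"dx":-0.05,"dy":-0.2,"dz":0,"hand":-1},
  {"wx":0,"wy":0,"wz":-0.2,"dx":-0.1,"dy":-0.45,"dz":0,"hand":-1},
  {"wx":0,"wy":0,"wz":-0.3,"dx":-0.15,"dy":-0.7,"dz":0,"hand":-1},
  {"wx":0,"wy":0,"wz":-0.364,"dx":-0.2,"dy":-0.9,"dz":0,"hand":-1},
  {"wx":0,"wy":0,"wz":-0.364,"dx":-0.22,"dy":-1,"dz":0,"hand":-1},
  {"wx":0,"wy":0,"wz":-0.364,"dx":-0.22,"dy":-1,"dz":0,"hand":-1},
  {"wx":0,"wy":0,"wz":-0.364,"dx":-0.22,"dy":-1,"dz":0,"hand":-1},
  {"wx":0,"wy":0,"wz":-0.364,"dx":-0.22,"dy":-1,"dz":0,"hand":-1},
])

```text
time_s: 3.6
tool_pos: [0.4964, 0.2044, 0.2453]
orientation: [3.141, 0.0, -2.485]
force: [-0.4, -0.7, 0.5]
opening: 0.0855
grasp_force: 0.0
```

```bash
python3 -c "
from h import *
rel([.5585,.1133,.18],217.5)
"
```

```text
d [ 0.032  -0.5504  0.3263] w [0.0004 0.     0.0031] pos [0.4964 0.2044 0.2453] rpy [ 179.98    0.   -142.36] q6 -1.976 F [-0.4  -0.66  0.5 ] M [-0.006 -0.019 -0.043] op 0.0855 t 3.6
```

Call:
send_rows([
  {"wx":0,"wy":0,"wz":0.003,"dx":0.01,"dy":-0.2,"dz":0,"hand":-0.1},
  {"wx":0,"wy":0,"wz":0.003,"dx":0.02,"dy":-0.4,"dz":0.0,"hand":-0.1},
  {"wx":0,"wy":0,"wz":0.003,"dx":0.032,"dy":-0.55,"dz":0.1,"hand":-0.1},
  {"wx":0,"wy":0,"wz":0.003,"dx":0.032,"dy":-0.55,"dz":0.2,"hand":-0.1},
  {"wx":0,"wy":0,"wz":0.003,"dx":0.032,"dy":-0.55,"dz":0.3,"hand":-0.1},
  {"wx":0,"wy":0,"wz":0.003,"dx":0.032,"dy":-0.55,"dz":0.4,"hand":-0.1},
  {"wx":0,"wy":0,"wz":0.003,"dx":0.032,"dy":-0.55,"dz":0.4,"hand":-0.1},
  {"wx":0,"wy":0,"wz":0.003,"dx":0.032,"dy":-0.55,"dz":0.4,"hand":-0.1},
])

```text
time_s: 4.6
tool_pos: [0.5591, 0.1126, 0.1658]
orientation: [-3.141, 0.001, -2.488]
force: [0.5, 0.0, 0.0]
opening: 0.047
grasp_force: 0.0
```

```bash
python3 -c "
from h import *
rel([.5585,.1133,.12],217.5)
c=eyes.camera('scene'); cv2.imwrite('pics/a1.png',cv2.resize(c['frame'][90:220,170:320],(600,520),interpolation=cv2.INTER_CUBIC))
"
```

```text
d [0.0006 0.0046 0.2291] w [-0.0005  0.0009 -0.0008] pos [0.5591 0.1126 0.1658] rpy [-1.7998e+02  4.0000e-02 -1.4254e+02] q6 -2.156 F [0.47 0.04 0.03] M [-0.042  0.02   0.024] op 0.047 t 4.6
```

View pics/a1.png

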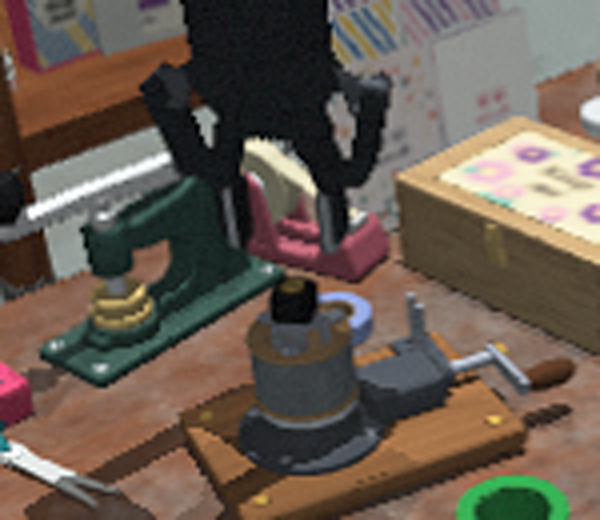

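The picture shows the open fingers (crop 235,210 and 335,215) straddling the knob (crop 295,300). I'll descend and close gently.

Call:
send_rows([
  {"wx":0,"wy":0,"wz":0,"dx":0,"dy":0.004,"dz":0.08,"hand":-0.1},
  {"wx":0,"wy":0,"wz":0,"dx":0,"dy":0.004,"dz":0.16,"hand":-0.1},
  {"wx":0,"wy":0,"wz":0,"dx":0,"dy":0.004,"dz":0.21,"hand":-0.1},
  {"wx":0,"wy":0,"wz":0,"dx":0,"dy":0.004,"dz":0.229,"hand":-0.1},
  {"wx":0,"wy":0,"wz":0,"dx":0,"dy":0.004,"dz":0.229,"hand":0.2},
  {"wx":0,"wy":0,"wz":0,"dx":0,"dy":0.004,"dz":0.229,"hand":0.3},
  {"wx":0,"wy":0,"wz":0,"dx":0,"dy":0.004,"dz":0.229,"hand":0.35},
  {"wx":0,"wy":0,"wz":0,"dx":0,"dy":0.004,"dz":0.229,"hand":0.38},
], squeeze=20)

```text
time_s: 5.65
tool_pos: [0.5587, 0.1129, 0.12]
orientation: [-3.141, 0.001, -2.488]
force: [-0.5, -0.1, 0.8]
opening: 0.0263
grasp_force: 0.3
```

Call:
send_rows([
  {"hand":0.4},
  {"hand":0.42},
  {"hand":0.44},
  {"hand":0.48},
  {"hand":0.52},
  {"hand":0.6},
  {"hand":0.6},
  {"hand":0.6},
])

```text
validation failed for argument at $.st...
```

```bash
python3 -c "
from h import *
rel([.5585,.1133,.12],217.5)
"
```

```text
d [-0.0004  0.002  -0.    ] w [-0.0002  0.0009 -0.0017] pos [0.5587 0.1129 0.12  ] rpy [-1.7999e+02  4.0000e-02 -1.4258e+02] q6 -2.155 F [-0.47 -0.07  0.79] M [ 0.065 -0.004  0.01 ] op 0.0263 t 5.65
```

Call:
send_rows([
  {"wx":0,"wy":0,"wz":0,"dx":0,"dy":0,"dz":0,"hand":0.42},
  {"wx":0,"wy":0,"wz":0,"dx":0,"dy":0,"dz":0,"hand":0.45},
  {"wx":0,"wy":0,"wz":0,"dx":0,"dy":0,"dz":0,"hand":0.5},
  {"wx":0,"wy":0,"wz":0,"dx":0,"dy":0,"dz":0,"hand":0.6},
  {"wx":0,"wy":0,"wz":0,"dx":0,"dy":0,"dz":0,"hand":0.7},
  {"wx":0,"wy":0,"wz":0,"dx":0,"dy":0,"dz":0,"hand":0.8},
  {"wx":0,"wy":0,"wz":0,"dx":0,"dy":0,"dz":0,"hand":0.8},
  {"wx":0,"wy":0,"wz":0,"dx":0,"dy":0,"dz":0,"hand":0.8},
], squeeze=20)

```text
time_s: 6.65
tool_pos: [0.5584, 0.1133, 0.12]
orientation: [3.141, 0.001, -2.488]
force: [-3.5, 4.4, 4.6]
opening: 0.0248
grasp_force: 21.4
```

```bash
python3 -c "
from h import *
rel([.5585,.1133,.12],217.5); print(telemetry.state()['grasp_force'])
"
```

```text
d [-0.0003 -0.0003 -0.    ] w [ 0.0012  0.0007 -0.0016] pos [0.5584 0.1133 0.12  ] rpy [ 1.7994e+02  3.0000e-02 -1.4257e+02] q6 -2.155 F [-3.48  4.4   4.58] M [ 0.816  0.659 -0.004] op 0.0248 t 6.65
21.430124044418335
```

Call:
send_rows([
  {"wx":0,"wy":0,"wz":0.1,"dx":0,"dy":0.0025,"dz":-0.0003,"hand":0.8},
  {"wx":0,"wy":0,"wz":0.2,"dx":0,"dy":0.0025,"dz":-0.0005,"hand":0.8},
  {"wx":0,"wy":0,"wz":0.3,"dx":0,"dy":0.0025,"dz":-0.0008,"hand":0.8},
  {"wx":0,"wy":0,"wz":0.4,"dx":0,"dy":0.0025,"dz":-0.001,"hand":0.8},
  {"wx":0,"wy":0,"wz":0.5,"dx":0,"dy":0.0025,"dz":-0.0013,"hand":0.8},
  {"wx":0,"wy":0,"wz":0.6,"dx":0,"dy":0.0025,"dz":-0.0015,"hand":0.8},
  {"wx":0,"wy":0,"wz":0.6,"dx":0,"dy":0.0025,"dz":-0.0015,"hand":0.8},
  {"wx":0,"wy":0,"wz":0.6,"dx":0,"dy":0.0025,"dz":-0.0015,"hand":0.8},
])

```text
time_s: 7.65
tool_pos: [0.5581, 0.1139, 0.1203]
orientation: [3.14, 0.0, -2.959]
force: [-3.9, 4.7, 5.1]
opening: 0.0245
grasp_force: 21.4
```

```bash
python3 -c "
from h import *
rel([.5585,.1133,.12],217.5); print(telemetry.state()['effort'])
"
```

```text
d [-0.0013 -0.0031  0.0014] w [ 0.0016  0.0007 -0.6012] pos [0.5581 0.1139 0.1203] rpy [ 1.7992e+02  1.0000e-02 -1.6955e+02] q6 -1.684 F [-3.9   4.72  5.14] M [0.795 0.543 0.092] op 0.0245 t 7.65
[ -3.04802433 -33.05502176 -32.97871828  -1.26260765  -0.85147005
   0.1229218 ]
```

Call:
send_rows([
  {"wx":0,"wy":0,"wz":0.1,"dx":0,"dy":0,"dz":-0.0003,"hand":0.8},
  {"wx":0,"wy":0,"wz":0.2,"dx":0,"dy":0,"dz":-0.0005,"hand":0.8},
  {"wx":0,"wy":0,"wz":0.3,"dx":0,"dy":0,"dz":-0.0008,"hand":0.8},
  {"wx":0,"wy":0,"wz":0.4,"dx":0,"dy":0,"dz":-0.001,"hand":0.8},
  {"wx":0,"wy":0,"wz":0.5,"dx":0,"dy":0,"dz":-0.0013,"hand":0.8},
  {"wx":0,"wy":0,"wz":0.6,"dx":0,"dy":0,"dz":-0.0015,"hand":0.8},
  {"wx":0,"wy":0,"wz":0.6,"dx":0,"dy":0,"dz":-0.0015,"hand":0.8},
  {"wx":0,"wy":0,"wz":0.6,"dx":0,"dy":0,"dz":-0.0015,"hand":0.8},
])

```text
time_s: 8.65
tool_pos: [0.5582, 0.1144, 0.1206]
orientation: [3.139, -0.001, 2.853]
force: [-3.5, 6.5, 5.1]
opening: 0.0247
grasp_force: 21.4
```

```bash
python3 -c "
from h import *
rel([.5585,.1133,.12],217.5); print(telemetry.state()['effort'][5])
"
```

```text
d [-0.003  -0.0047  0.003 ] w [ 3.1000e-03  8.0000e-04 -1.2012e+00] pos [0.5582 0.1144 0.1206] rpy [ 1.7986e+02 -3.0000e-02  1.6345e+02] q6 -1.212 F [-3.49  6.54  5.06] M [1.092 0.551 0.125] op 0.0247 t 8.65
0.12292246799916029
```

Call:
send_rows([
  {"wx":0,"wy":0,"wz":0.1,"dx":0.0027,"dy":0.0055,"dz":-0.0003,"hand":0.8},
  {"wx":0,"wy":0,"wz":0.2,"dx":0.0027,"dy":0.0055,"dz":-0.0005,"hand":0.8},
  {"wx":0,"wy":0,"wz":0.3,"dx":0.0027,"dy":0.0055,"dz":-0.0008,"hand":0.8},
  {"wx":0,"wy":0,"wz":0.4,"dx":0.0027,"dy":0.0055,"dz":-0.001,"hand":0.8},
  {"wx":0,"wy":0,"wz":0.5,"dx":0.0027,"dy":0.0055,"dz":-0.0013,"hand":0.8},
  {"wx":0,"wy":0,"wz":0.6,"dx":0.0027,"dy":0.0055,"dz":-0.0015,"hand":0.8},
  {"wx":0,"wy":0,"wz":0.6,"dx":0.0027,"dy":0.0055,"dz":-0.0015,"hand":0.8},
  {"wx":0,"wy":0,"wz":0.6,"dx":0.0027,"dy":0.0055,"dz":-0.0015,"hand":0.8},
])

```text
time_s: 9.65
tool_pos: [0.5584, 0.115, 0.1209]
orientation: [3.14, -0.0, 2.382]
force: [-1.4, 4.4, 4.5]
opening: 0.0243
grasp_force: 21.3
```

```bash
python3 -c "
from h import *
rel([.5585,.1133,.12],217.5); print(telemetry.state()['effort'][5])
"
```

```text
d [-0.0064 -0.0058  0.0046] w [ 1.9000e-03  1.6000e-03 -1.8006e+00] pos [0.5584 0.115  0.1209] rpy [179.9   -0.   136.47] q6 -0.739 F [-1.36  4.39  4.45] M [0.805 0.34  0.175] op 0.0243 t 9.65
0.11688113445416093
```

Call:
send_rows([
  {"wx":0,"wy":0,"wz":0.1,"dx":0.002,"dy":0.002,"dz":-0.0003,"hand":0.8},
  {"wx":0,"wy":0,"wz":0.2,"dx":0.002,"dy":0.002,"dz":-0.0005,"hand":0.8},
  {"wx":0,"wy":0,"wz":0.3,"dx":0.002,"dy":0.002,"dz":-0.0008,"hand":0.8},
  {"wx":0,"wy":0,"wz":0.4,"dx":0.002,"dy":0.002,"dz":-0.001,"hand":0.8},
  {"wx":0,"wy":0,"wz":0.5,"dx":0.002,"dy":0.002,"dz":-0.0013,"hand":0.8},
  {"wx":0,"wy":0,"wz":0.6,"dx":0.002,"dy":0.002,"dz":-0.0015,"hand":0.8},
  {"wx":0,"wy":0,"wz":0.6,"dx":0.002,"dy":0.002,"dz":-0.0015,"hand":0.8},
  {"wx":0,"wy":0,"wz":0.6,"dx":0.002,"dy":0.002,"dz":-0.0015,"hand":0.8},
])

```text
time_s: 10.65
tool_pos: [0.5587, 0.1154, 0.1212]
orientation: [3.139, -0.0, 1.911]
force: [1.6, 4.8, 2.8]
opening: 0.0247
grasp_force: 21.2
```

```bash
python3 -c "
from h import *
rel([.5585,.1133,.12],217.5); print(telemetry.state()['effort'][5])
"
```

```text
d [-0.0094 -0.0045  0.006 ] w [ 2.3000e-03  2.7000e-03 -2.3997e+00] pos [0.5587 0.1154 0.1212] rpy [ 1.7986e+02 -1.0000e-02  1.0951e+02] q6 -0.268 F [1.61 4.83 2.79] M [ 0.852 -0.091  0.115] op 0.0247 t 10.65
0.11141970288008451
```

```bash
python3 -c "
from h import *
for n in ['scene','top']:
    c=eyes.camera(n)
    old=cv2.imread(f'pics/{n}.png'); a=cv2.cvtColor(old,6).astype(np.float32); b=cv2.cvtColor(c['frame'],6).astype(np.float32)
    P=px(c,[.6,.06,.021]).astype(int)
    y,x=P[1],P[0]; sl=(slice(y-12,y+20),slice(x-25,x+32))
    print(n,P,cv2.phaseCorrelate(a[sl],b[sl]), c['fx'])
    for t in ['winder','winder_corner']:
        for r in landmark_of(c,t)[:1]: print(t,w(c,r['point']))
    cv2.imwrite(f'pics/n_{n}.png',np.hstack([cv2.resize(f[y-40:y+40,x-40:x+40],(390,390)) for f in (old,c['frame'])]))
"
```

```text
scene [274 200] ((0.039378906370121314, 0.08680292855655125), 1.001007689535618) 409.7982722188828
winder [0.56190707 0.1121922  0.0042833 ]
winder_corner [0.65580062 0.0310388  0.02123543]
top [262 193] ((-0.21412395842732224, -0.4082251378796613), 0.37060380131006243) 382.7693379821693
winder [0.55521321 0.11281746 0.00312286]
winder_corner [0.6548884  0.02968069 0.0189894 ]
```

View pics/n_scene.png

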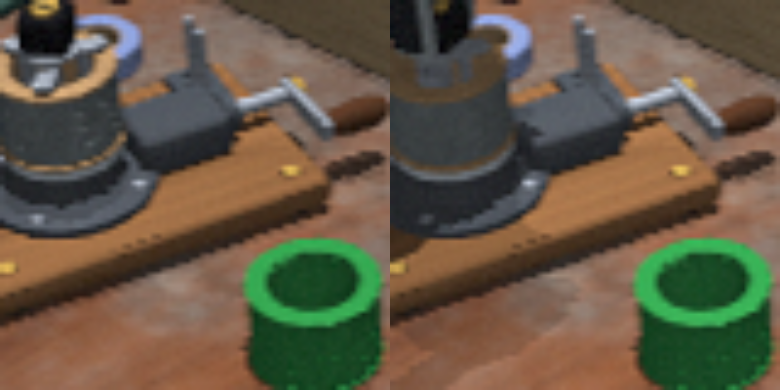

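The winder has not moved (same pixels in both halves, base edge at left 325,200 and right 717,200). I'll continue with smaller turns and keep relieving the side force.

Call:
send_rows([
  {"wx":0,"wy":0,"wz":0.08,"dx":0.0033,"dy":0.0028,"dz":-0.0003,"hand":0.8},
  {"wx":0,"wy":0,"wz":0.16,"dx":0.0033,"dy":0.0028,"dz":-0.0005,"hand":0.8},
  {"wx":0,"wy":0,"wz":0.24,"dx":0.0033,"dy":0.0028,"dz":-0.0007,"hand":0.8},
  {"wx":0,"wy":0,"wz":0.32,"dx":0.0033,"dy":0.0028,"dz":-0.0009,"hand":0.8},
  {"wx":0,"wy":0,"wz":0.4,"dx":0.0033,"dy":0.0028,"dz":-0.001,"hand":0.8},
  {"wx":0,"wy":0,"wz":0.4,"dx":0.0033,"dy":0.0028,"dz":-0.001,"hand":0.8},
  {"wx":0,"wy":0,"wz":0.4,"dx":0.0033,"dy":0.0028,"dz":-0.001,"hand":0.8},
  {"wx":0,"wy":0,"wz":0.4,"dx":0.0033,"dy":0.0028,"dz":-0.001,"hand":0.8},
])

```text
time_s: 11.95
tool_pos: [0.559, 0.1156, 0.1214]
orientation: [3.139, 0.0, 1.596]
force: [3.4, 2.9, 3.6]
opening: 0.0246
grasp_force: 21.2
```

```bash
python3 -c "
from h import *
rel([.5585,.1133,.12],217.5); print(telemetry.state()['effort'][5])
"
```

```text
d [-0.0116 -0.003   0.007 ] w [ 1.2000e-03  3.1000e-03 -2.8008e+00] pos [0.559  0.1156 0.1214] rpy [1.7988e+02 1.0000e-02 9.1460e+01] q6 0.048 F [3.35 2.89 3.55] M [ 0.483 -0.559  0.093] op 0.0246 t 11.95
0.12178128585219383
```

Call:
send_rows([
  {"wx":0,"wy":0,"wz":0.08,"dx":0.002,"dy":0.0025,"dz":-0.0003,"hand":0.8},
  {"wx":0,"wy":0,"wz":0.16,"dx":0.002,"dy":0.0025,"dz":-0.0005,"hand":0.8},
  {"wx":0,"wy":0,"wz":0.24,"dx":0.002,"dy":0.0025,"dz":-0.0007,"hand":0.8},
  {"wx":0,"wy":0,"wz":0.32,"dx":0.002,"dy":0.0025,"dz":-0.0009,"hand":0.8},
  {"wx":0,"wy":0,"wz":0.4,"dx":0.002,"dy":0.0025,"dz":-0.001,"hand":0.8},
  {"wx":0,"wy":0,"wz":0.4,"dx":0.002,"dy":0.0025,"dz":-0.001,"hand":0.8},
  {"wx":0,"wy":0,"wz":0.4,"dx":0.002,"dy":0.0025,"dz":-0.001,"hand":0.8},
  {"wx":0,"wy":0,"wz":0.4,"dx":0.002,"dy":0.0025,"dz":-0.001,"hand":0.8},
])

```text
time_s: 12.95
tool_pos: [0.5594, 0.1158, 0.1216]
orientation: [3.14, 0.0, 1.282]
force: [4.9, 0.2, 3.6]
opening: 0.0245
grasp_force: 21.3
```

```bash
python3 -c "
from h import *
rel([.5585,.1133,.12],217.5); print(telemetry.state()['effort'][5])
"
```

```text
d [-0.0132 -0.001   0.0082] w [ 6.000e-04  3.400e-03 -3.201e+00] pos [0.5594 0.1158 0.1216] rpy [1.7988e+02 1.0000e-02 7.3450e+01] q6 0.363 F [4.95 0.24 3.6 ] M [-0.028 -0.798  0.101] op 0.0245 t 12.95
0.12178880162537098
```

Call:
send_rows([
  {"wx":0,"wy":0,"wz":0.08,"dx":0,"dy":0.001,"dz":-0.0003,"hand":0.8},
  {"wx":0,"wy":0,"wz":0.16,"dx":0,"dy":0.001,"dz":-0.0005,"hand":0.8},
  {"wx":0,"wy":0,"wz":0.24,"dx":0,"dy":0.001,"dz":-0.0007,"hand":0.8},
  {"wx":0,"wy":0,"wz":0.32,"dx":0,"dy":0.001,"dz":-0.0009,"hand":0.8},
  {"wx":0,"wy":0,"wz":0.4,"dx":0,"dy":0.001,"dz":-0.001,"hand":0.8},
  {"wx":0,"wy":0,"wz":0.4,"dx":0,"dy":0.001,"dz":-0.001,"hand":0.8},
  {"wx":0,"wy":0,"wz":0.4,"dx":0,"dy":0.001,"dz":-0.001,"hand":0.8},
  {"wx":0,"wy":0,"wz":0.4,"dx":0,"dy":0.001,"dz":-0.001,"hand":0.8},
])

```text
time_s: 13.95
tool_pos: [0.5598, 0.1156, 0.1218]
orientation: [3.139, -0.0, 0.968]
force: [5.7, -0.8, 4.3]
opening: 0.0246
grasp_force: 21.3
```

```bash
python3 -c "
from h import *
rel([.5585,.1133,.12],217.5); print(telemetry.state()['effort'][5])
"
```

```text
d [-0.0131  0.0013  0.0091] w [ 1.4000e-03  4.2000e-03 -3.6012e+00] pos [0.5598 0.1156 0.1218] rpy [ 1.7986e+02 -2.0000e-02  5.5450e+01] q6 0.678 F [ 5.69 -0.84  4.33] M [-0.084 -0.92   0.162] op 0.0246 t 13.95
0.1267541293054819
```

Call:
send_rows([
  {"wx":0,"wy":0,"wz":0.06,"dx":0,"dy":0,"dz":-0.0003,"hand":0.8},
  {"wx":0,"wy":0,"wz":0.12,"dx":0,"dy":0,"dz":-0.0005,"hand":0.8},
  {"wx":0,"wy":0,"wz":0.18,"dx":0,"dy":0,"dz":-0.0007,"hand":0.8},
  {"wx":0,"wy":0,"wz":0.24,"dx":0,"dy":0,"dz":-0.0008,"hand":0.8},
  {"wx":0,"wy":0,"wz":0.3,"dx":0,"dy":0,"dz":-0.0008,"hand":0.8},
  {"wx":0,"wy":0,"wz":0.3,"dx":0,"dy":0,"dz":-0.0008,"hand":0.8},
  {"wx":0,"wy":0,"wz":0.3,"dx":0,"dy":0,"dz":-0.0008,"hand":0.8},
  {"wx":0,"wy":0,"wz":0.3,"dx":0,"dy":0,"dz":-0.0008,"hand":0.8},
])

```text
time_s: 14.95
tool_pos: [0.56, 0.1155, 0.122]
orientation: [3.139, -0.001, 0.732]
force: [6.2, -1.4, 3.3]
opening: 0.0244
grasp_force: 21.2
```

```bash
python3 -c "
from h import *
rel([.5585,.1133,.12],217.5); print(telemetry.state()['effort'][5])
"
```

```text
d [-0.0127  0.0031  0.0099] w [ 2.4000e-03  5.5000e-03 -3.9012e+00] pos [0.56   0.1155 0.122 ] rpy [ 1.7984e+02 -7.0000e-02  4.1950e+01] q6 0.913 F [ 6.23 -1.44  3.28] M [-0.18  -1.035  0.135] op 0.0244 t 14.95
0.1325591281056404
```

Call:
send_rows([
  {"wx":0,"wy":0,"wz":0.06,"dx":0.0015,"dy":0.002,"dz":-0.0003,"hand":0.8},
  {"wx":0,"wy":0,"wz":0.12,"dx":0.0015,"dy":0.002,"dz":-0.0005,"hand":0.8},
  {"wx":0,"wy":0,"wz":0.18,"dx":0.0015,"dy":0.002,"dz":-0.0007,"hand":0.8},
  {"wx":0,"wy":0,"wz":0.24,"dx":0.0015,"dy":0.002,"dz":-0.0008,"hand":0.8},
  {"wx":0,"wy":0,"wz":0.3,"dx":0.0015,"dy":0.002,"dz":-0.0008,"hand":0.8},
  {"wx":0,"wy":0,"wz":0.3,"dx":0.0015,"dy":0.002,"dz":-0.0008,"hand":0.8},
  {"wx":0,"wy":0,"wz":0.3,"dx":0.0015,"dy":0.002,"dz":-0.0008,"hand":0.8},
  {"wx":0,"wy":0,"wz":0.3,"dx":0.0015,"dy":0.002,"dz":-0.0008,"hand":0.8},
])

```text
time_s: 15.95
tool_pos: [0.5602, 0.1153, 0.1221]
orientation: [3.139, -0.001, 0.496]
force: [5.4, -2.0, 4.3]
opening: 0.0246
grasp_force: 21.3
```

```bash
python3 -c "
from h import *
rel([.5585,.1133,.12],217.5); print(telemetry.state()['effort'][5])
"
```

```text
d [-0.0122  0.0045  0.0104] w [-1.6000e-03 -4.7000e-03  3.7988e+00] pos [0.5602 0.1153 0.1221] rpy [ 1.7986e+02 -6.0000e-02  2.8450e+01] q6 1.149 F [ 5.42 -2.    4.3 ] M [-0.209 -0.906  0.129] op 0.0246 t 15.95
0.13155503198504448
```

Call:
send_rows([
  {"wx":0,"wy":0,"wz":0.06,"dx":0,"dy":0,"dz":-0.0003,"hand":0.8},
  {"wx":0,"wy":0,"wz":0.12,"dx":0,"dy":0,"dz":-0.0005,"hand":0.8},
  {"wx":0,"wy":0,"wz":0.18,"dx":0,"dy":0,"dz":-0.0007,"hand":0.8},
  {"wx":0,"wy":0,"wz":0.25,"dx":0,"dy":0,"dz":-0.0008,"hand":0.8},
  {"wx":0,"wy":0,"wz":0.25,"dx":0,"dy":0,"dz":-0.0008,"hand":0.8},
  {"wx":0,"wy":0,"wz":0.25,"dx":0,"dy":0,"dz":-0.0008,"hand":0.8},
  {"wx":0,"wy":0,"wz":0.25,"dx":0,"dy":0,"dz":-0.0008,"hand":0.8},
  {"wx":0,"wy":0,"wz":0.25,"dx":0,"dy":0,"dz":-0.0008,"hand":0.8},
])

```text
time_s: 16.95
tool_pos: [0.5603, 0.115, 0.1222]
orientation: [3.139, -0.002, 0.3]
force: [5.6, -1.1, 4.3]
opening: 0.0245
grasp_force: 21.3
```

```bash
python3 -c "
from h import *
rel([.5585,.1133,.12],217.5); print(telemetry.state()['effort'][5])
"
```

```text
d [-0.0112  0.0056  0.0112] w [-1.9000e-03 -5.2000e-03  3.5488e+00] pos [0.5603 0.115  0.1222] rpy [ 1.7985e+02 -9.0000e-02  1.7190e+01] q6 1.345 F [ 5.58 -1.06  4.35] M [-0.398 -0.878  0.117] op 0.0245 t 16.95
0.12839822564274073
```

Call:
send_rows([
  {"wx":0,"wy":0,"wz":0.06,"dx":0.001,"dy":-0.001,"dz":-0.0003,"hand":0.8},
  {"wx":0,"wy":0,"wz":0.12,"dx":0.001,"dy":-0.001,"dz":-0.0005,"hand":0.8},
  {"wx":0,"wy":0,"wz":0.18,"dx":0.001,"dy":-0.001,"dz":-0.0007,"hand":0.8},
  {"wx":0,"wy":0,"wz":0.25,"dx":0.001,"dy":-0.001,"dz":-0.0008,"hand":0.8},
  {"wx":0,"wy":0,"wz":0.25,"dx":0.001,"dy":-0.001,"dz":-0.0008,"hand":0.8},
  {"wx":0,"wy":0,"wz":0.25,"dx":0.001,"dy":-0.001,"dz":-0.0008,"hand":0.8},
  {"wx":0,"wy":0,"wz":0.25,"dx":0.001,"dy":-0.001,"dz":-0.0008,"hand":0.8},
  {"wx":0,"wy":0,"wz":0.25,"dx":0.001,"dy":-0.001,"dz":-0.0008,"hand":0.8},
])

```text
time_s: 17.95
tool_pos: [0.5604, 0.1149, 0.1223]
orientation: [3.138, -0.002, 0.104]
force: [5.3, -3.7, 4.4]
opening: 0.0245
grasp_force: 21.4
```

```bash
python3 -c "
from h import *
rel([.5585,.1133,.12],217.5); print(telemetry.state()['effort'][5])
"
```

```text
d [-0.0102  0.0069  0.0117] w [-1.3000e-03 -6.2000e-03  3.2995e+00] pos [0.5604 0.1149 0.1223] rpy [ 1.7981e+02 -1.0000e-01  5.9800e+00] q6 1.541 F [ 5.34 -3.73  4.37] M [-0.605 -0.91   0.227] op 0.0245 t 17.95
0.31273738481104374
```

Call:
send_rows([
  {"wx":0,"wy":0,"wz":0.03,"dx":0,"dy":0.001,"dz":0,"hand":0.8},
  {"wx":0,"wy":0,"wz":0.06,"dx":0,"dy":0.001,"dz":0,"hand":0.8},
  {"wx":0,"wy":0,"wz":0.06,"dx":0,"dy":0.001,"dz":0,"hand":0.8},
  {"wx":0,"wy":0,"wz":0.06,"dx":0,"dy":0.001,"dz":0,"hand":0.8},
  {"wx":0,"wy":0,"wz":0.06,"dx":0,"dy":0.001,"dz":0,"hand":0.8},
  {"wx":0,"wy":0,"wz":0.06,"dx":0,"dy":0.001,"dz":0,"hand":0.8},
  {"wx":0,"wy":0,"wz":0.06,"dx":0,"dy":0.001,"dz":0,"hand":0.8},
  {"wx":0,"wy":0,"wz":0.06,"dx":0,"dy":0.001,"dz":0,"hand":0.8},
])

```text
time_s: 18.95
tool_pos: [0.5604, 0.1148, 0.1223]
orientation: [3.139, -0.002, 0.058]
force: [4.8, -3.7, 3.3]
opening: 0.0248
grasp_force: 21.7
```

```bash
python3 -c "
from h import *
rel([.5585,.1133,.12],217.5); print(telemetry.state()['effort'][5])
"
```

```text
d [-0.0098  0.007   0.0116] w [-1.4000e-03 -5.9000e-03  3.2403e+00] pos [0.5604 0.1148 0.1223] rpy [ 1.7982e+02 -1.0000e-01  3.3200e+00] q6 1.587 F [ 4.78 -3.71  3.34] M [-0.517 -0.918  0.489] op 0.0248 t 18.95
0.5192840471863747
```

The stop is felt: torque went 0.13 → 0.31 → 0.52 Nm. I'll release the knob and open fully.

Call:
send_rows([
  {"wx":0,"wy":0,"wz":-0.05,"dx":0,"dy":0.003,"dz":0,"hand":0.8},
  {"wx":0,"wy":0,"wz":-0.08,"dx":0,"dy":0.006,"dz":0,"hand":0.35},
  {"wx":0,"wy":0,"wz":-0.08,"dx":0,"dy":0.006,"dz":0,"hand":-0.2},
  {"wx":0,"wy":0,"wz":-0.08,"dx":0,"dy":0.006,"dz":0,"hand":-1},
  {"wx":0,"wy":0,"wz":-0.08,"dx":0,"dy":0.006,"dz":0,"hand":-1},
  {"wx":0,"wy":0,"wz":0,"dx":0,"dy":0.006,"dz":0,"hand":-1},
  {"wx":0,"wy":0,"wz":0.2,"dx":0,"dy":0.006,"dz":0,"hand":-1},
  {"wx":0,"wy":0,"wz":0.35,"dx":0,"dy":0.006,"dz":0,"hand":-1},
])

```text
time_s: 19.95
tool_pos: [0.5594, 0.1149, 0.1218]
orientation: [3.141, 0.001, -0.223]
force: [-0.9, -0.0, 0.6]
opening: 0.0859
grasp_force: 0.0
```

```bash
python3 -c "
from h import *
rel([.5593,.1144,.122],-12.7)
c=eyes.camera('scene'); X=cloud(c).reshape(-1,3)
s=X[(np.hypot(X[:,0]-.559,X[:,1]-.114)<.04)&(X[:,2]>.088)&(X[:,2]<.098)]; print(len(s),cv2.minEnclosingCircle((s[:,:2]*1000).astype(np.float32)))
cv2.imwrite('pics/a2.png',cv2.resize(c['frame'][110:220,190:300],(600,600),interpolation=cv2.INTER_CUBIC))
"
```

```text
d [-0.0001  0.0028 -0.0008] w [ 0.0002  0.0006 -0.0014] pos [0.5594 0.1149 0.1218] rpy [ 1.7999e+02  3.0000e-02 -1.2760e+01] q6 1.866 F [-0.9  -0.05  0.55] M [ 0.047  0.013 -0.011] op 0.0859 t 19.95
196 ((560.2648315429688, 113.22550964355469), 32.46641159057617)
```

View pics/a2.png

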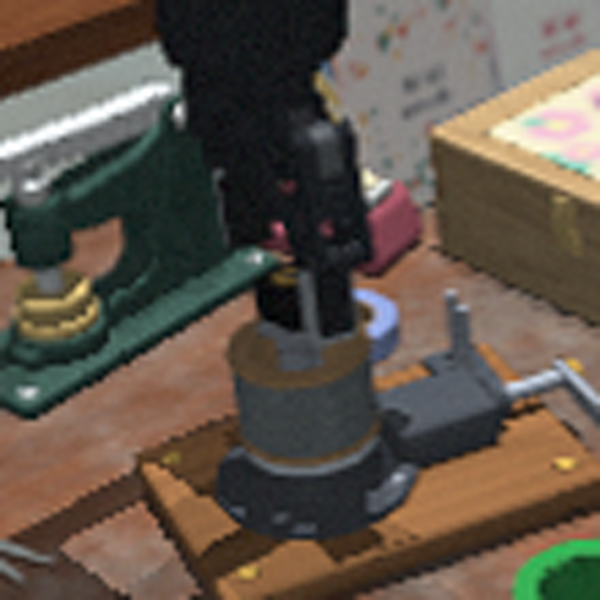

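Jaws are drawn in clear of the rim (crop 300,350) and the open fingers straddle the knob. I'll descend to the spool rim, then close slowly.

Call:
send_rows([
  {"wx":0,"wy":0,"wz":0,"dx":0,"dy":0.0028,"dz":0.03,"hand":-1},
  {"wx":0,"wy":0,"wz":0,"dx":0,"dy":0.0028,"dz":0.07,"hand":-1},
  {"wx":0,"wy":0,"wz":0,"dx":0,"dy":0.0028,"dz":0.12,"hand":-1},
  {"wx":0,"wy":0,"wz":0,"dx":0,"dy":0.0028,"dz":0.16,"hand":-1},
  {"wx":0,"wy":0,"wz":0,"dx":0,"dy":0.0028,"dz":0.19,"hand":-0.7},
  {"wx":0,"wy":0,"wz":0,"dx":0,"dy":0.0028,"dz":0.21,"hand":-0.58},
  {"wx":0,"wy":0,"wz":0,"dx":0,"dy":0.0028,"dz":0.21,"hand":-0.55},
  {"wx":0,"wy":0,"wz":0,"dx":0,"dy":0.0028,"dz":0.21,"hand":-0.53},
])

```text
time_s: 21.0
tool_pos: [0.5598, 0.1143, 0.0803]
orientation: [-3.141, -0.001, -0.219]
force: [0.7, 0.1, 0.6]
opening: 0.0653
grasp_force: 0.0
```

```bash
python3 -c "
from h import *
rel([.5593,.1144,.08],-12.7); print(telemetry.state()['grasp_force'])
"
```

```text
d [-0.0025  0.0003  0.0014] w [-0.0002 -0.0008  0.0039] pos [0.5598 0.1143 0.0803] rpy [-1.7999e+02 -3.0000e-02 -1.2520e+01] q6 1.861 F [0.72 0.09 0.61] M [-0.01   0.013 -0.044] op 0.0653 t 21.0
0.0
```

Call:
send_rows([
  {"wx":0,"wy":0,"wz":0,"dx":0,"dy":0,"dz":0,"hand":-0.52},
  {"wx":0,"wy":0,"wz":0,"dx":0,"dy":0,"dz":0,"hand":-0.515},
  {"wx":0,"wy":0,"wz":0,"dx":0,"dy":0,"dz":0,"hand":-0.51},
  {"wx":0,"wy":0,"wz":0,"dx":0,"dy":0,"dz":0,"hand":-0.505},
  {"wx":0,"wy":0,"wz":0,"dx":0,"dy":0,"dz":0,"hand":-0.5},
  {"wx":0,"wy":0,"wz":0,"dx":0,"dy":0,"dz":0,"hand":-0.495},
  {"wx":0,"wy":0,"wz":0,"dx":0,"dy":0,"dz":0,"hand":-0.49},
  {"wx":0,"wy":0,"wz":0,"dx":0,"dy":0,"dz":0,"hand":-0.485},
], squeeze=20)

```text
time_s: 22.0
tool_pos: [0.5598, 0.1143, 0.0806]
orientation: [-3.142, -0.001, -0.219]
force: [-1.3, -0.2, 5.2]
opening: 0.0637
grasp_force: 20.7
```

```bash
python3 -c "
from h import *
rel([.5593,.1144,.08],-12.7); print(telemetry.state()['grasp_force'])
"
```

```text
d [-0.0026  0.0002  0.0029] w [-0.0001 -0.0007  0.0039] pos [0.5598 0.1143 0.0806] rpy [-1.800e+02 -3.000e-02 -1.252e+01] q6 1.861 F [-1.35 -0.17  5.16] M [-0.13   0.276  0.047] op 0.0637 t 22.0
20.665399488061666
```

Gripped at 63.7 mm with hardly any side force. I'll lift straight up.

Call:
send_rows([
  {"wx":0,"wy":0,"wz":0,"dx":0,"dy":0,"dz":-0.01,"hand":-0.45},
  {"wx":0,"wy":0,"wz":0,"dx":0,"dy":0,"dz":-0.03,"hand":-0.45},
  {"wx":0,"wy":0,"wz":0,"dx":0,"dy":0,"dz":-0.06,"hand":-0.45},
  {"wx":0,"wy":0,"wz":0,"dx":0,"dy":0,"dz":-0.1,"hand":-0.45},
  {"wx":0,"wy":0,"wz":0,"dx":0,"dy":0,"dz":-0.15,"hand":-0.45},
  {"wx":0,"wy":0,"wz":0,"dx":0,"dy":0,"dz":-0.2,"hand":-0.45},
  {"wx":0,"wy":0,"wz":0,"dx":0,"dy":0,"dz":-0.2,"hand":-0.45},
  {"wx":0,"wy":0,"wz":0,"dx":0,"dy":0,"dz":-0.2,"hand":-0.45},
])

```text
time_s: 23.0
tool_pos: [0.5594, 0.1143, 0.1199]
orientation: [3.142, 0.0, -0.219]
force: [-0.4, -1.3, -1.4]
opening: 0.0641
grasp_force: 22.4
```

```bash
python3 -c "
from h import *
rel([.5593,.1144,.18],-12.7); print(telemetry.state()['grasp_force'])
"
```

```text
d [-7.000e-04 -3.000e-04 -3.007e-01] w [0.0001 0.0001 0.0038] pos [0.5594 0.1143 0.1199] rpy [ 1.800e+02  1.000e-02 -1.253e+01] q6 1.861 F [-0.38 -1.33 -1.42] M [-0.024 -0.003  0.029] op 0.0641 t 23.0
22.357886089012027
```

Spool weight only (1.4 N), no binding. I'll carry on up.

Call:
send_rows([
  {"wx":0,"wy":0,"wz":0,"dx":0,"dy":0,"dz":-0.04,"hand":-0.45},
  {"wx":0,"wy":0,"wz":0,"dx":0,"dy":0,"dz":-0.1,"hand":-0.45},
  {"wx":0,"wy":0,"wz":0,"dx":0,"dy":0,"dz":-0.17,"hand":-0.45},
  {"wx":0,"wy":0,"wz":0,"dx":0,"dy":0,"dz":-0.24,"hand":-0.45},
  {"wx":0,"wy":0,"wz":0,"dx":0,"dy":0,"dz":-0.32,"hand":-0.45},
  {"wx":0,"wy":0,"wz":0,"dx":0,"dy":0,"dz":-0.4,"hand":-0.45},
  {"wx":0,"wy":0,"wz":0,"dx":0,"dy":0,"dz":-0.4,"hand":-0.45},
  {"wx":0,"wy":0,"wz":0,"dx":0,"dy":0,"dz":-0.4,"hand":-0.45},
])

```text
time_s: 24.0
tool_pos: [0.5593, 0.1143, 0.1996]
orientation: [3.141, 0.001, -0.219]
force: [0.4, 0.0, -1.0]
opening: 0.0644
grasp_force: 22.4
```

```bash
python3 -c "
from h import *
rel([.5198,-.24,.2],80); print(telemetry.state()['grasp_force'])
c=eyes.camera('scene'); X=cloud(c).reshape(-1,3)
s=X[(np.hypot(X[:,0]-.559,X[:,1]-.114)<.033)&(X[:,2]>.13)&(X[:,2]<.2)]; print(np.percentile(s,[1,99],axis=0))
cv2.imwrite('pics/a3.png',cv2.resize(c['frame'][90:220,180:310],(600,600),interpolation=cv2.INTER_CUBIC))
"
```

```text
d [ 0.1917  1.7722 -0.0019] w [-5.0000e-04  8.0000e-04 -2.0561e+00] pos [0.5593 0.1143 0.1996] rpy [ 1.7999e+02  4.0000e-02 -1.2530e+01] q6 1.861 F [ 0.44  0.03 -0.97] M [-0.013  0.014  0.029] op 0.0644 t 24.0
22.433337830007076
[[0.52827418 0.08254126 0.13010514]
 [0.58231505 0.1360257  0.19968119]]
```

View pics/a3.png

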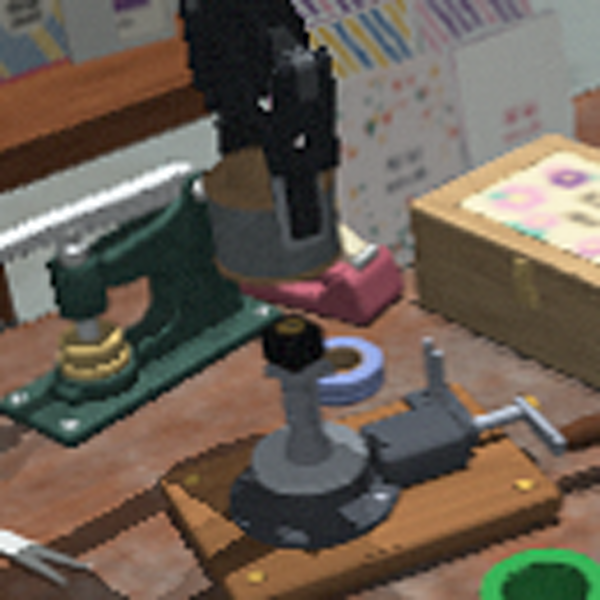

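The spool (crop 275,225) hangs level and clear above the knob (crop 290,340). I'll carry it to the stand.

Call:
send_rows([
  {"wx":0,"wy":0,"wz":-0.1,"dx":0.01,"dy":0.08,"dz":0,"hand":-0.45},
  {"wx":0,"wy":0,"wz":-0.2,"dx":0.03,"dy":0.22,"dz":0,"hand":-0.45},
  {"wx":0,"wy":0,"wz":-0.35,"dx":0.04,"dy":0.38,"dz":0,"hand":-0.45},
  {"wx":0,"wy":0,"wz":-0.5,"dx":0.06,"dy":0.54,"dz":0,"hand":-0.45},
  {"wx":0,"wy":0,"wz":-0.65,"dx":0.08,"dy":0.7,"dz":0,"hand":-0.45},
  {"wx":0,"wy":0,"wz":-0.8,"dx":0.09,"dy":0.82,"dz":0,"hand":-0.45},
  {"wx":0,"wy":0,"wz":-0.93,"dx":0.1,"dy":0.9,"dz":0,"hand":-0.45},
  {"wx":0,"wy":0,"wz":-1,"dx":0.1,"dy":0.92,"dz":0,"hand":-0.45},
])

```text
time_s: 25.05
tool_pos: [0.5384, -0.0705, 0.1988]
orientation: [-3.14, 0.001, 0.567]
force: [-0.2, -0.0, -1.1]
opening: 0.064
grasp_force: 22.5
```

```bash
python3 -c "
from h import *
rel([.5198,-.24,.2],80); print(telemetry.state()['grasp_force'])
"
```

```text
d [-0.5339  0.6645 -0.0063] w [-2.4000e-03  1.0000e-03 -1.0554e+00] pos [ 0.5384 -0.0705  0.1988] rpy [-1.7992e+02  8.0000e-02  3.2510e+01] q6 0.736 F [-0.24 -0.   -1.08] M [-0.007 -0.023 -0.082] op 0.064 t 25.05
22.49301784671843
```

Call:
send_rows([
  {"wx":0,"wy":0,"wz":-0.1,"dx":-0.04,"dy":0.05,"dz":0,"hand":-0.45},
  {"wx":0,"wy":0,"wz":-0.25,"dx":-0.13,"dy":0.16,"dz":0,"hand":-0.45},
  {"wx":0,"wy":0,"wz":-0.4,"dx":-0.25,"dy":0.31,"dz":0,"hand":-0.45},
  {"wx":0,"wy":0,"wz":-0.55,"dx":-0.37,"dy":0.46,"dz":0,"hand":-0.45},
  {"wx":0,"wy":0,"wz":-0.7,"dx":-0.46,"dy":0.57,"dz":0,"hand":-0.45},
  {"wx":0,"wy":0,"wz":-0.85,"dx":-0.52,"dy":0.64,"dz":0,"hand":-0.45},
  {"wx":0,"wy":0,"wz":-0.97,"dx":-0.53,"dy":0.663,"dz":0,"hand":-0.45},
  {"wx":0,"wy":0,"wz":-1,"dx":-0.53,"dy":0.663,"dz":0,"hand":-0.45},
])

```text
time_s: 26.05
tool_pos: [0.5204, -0.2385, 0.1989]
orientation: [-3.14, -0.001, 1.352]
force: [0.3, -0.6, -1.2]
opening: 0.0642
grasp_force: 22.5
```

```bash
python3 -c "
from h import *
rel([.52,-.2395,.12],77.5); print(telemetry.state()['grasp_force'])
"
```

```text
d [-5.500e-03 -1.000e-04  3.943e-01] w [-0.0023 -0.0009 -0.0014] pos [ 0.5204 -0.2385  0.1989] rpy [-1.799e+02 -4.000e-02  7.744e+01] q6 -0.341 F [ 0.29 -0.63 -1.24] M [ 0.006 -0.017 -0.009] op 0.0642 t 26.05
22.509048962965608
```

Call:
send_rows([
  {"wx":0,"wy":0,"wz":0,"dx":-0.0055,"dy":0,"dz":0.04,"hand":-0.45},
  {"wx":0,"wy":0,"wz":0,"dx":-0.0055,"dy":0,"dz":0.12,"hand":-0.45},
  {"wx":0,"wy":0,"wz":0,"dx":-0.0055,"dy":0,"dz":0.22,"hand":-0.45},
  {"wx":0,"wy":0,"wz":0,"dx":-0.0055,"dy":0,"dz":0.32,"hand":-0.45},
  {"wx":0,"wy":0,"wz":0,"dx":-0.0055,"dy":0,"dz":0.42,"hand":-0.45},
  {"wx":0,"wy":0,"wz":0,"dx":-0.0055,"dy":0,"dz":0.5,"hand":-0.45},
  {"wx":0,"wy":0,"wz":0,"dx":-0.0055,"dy":0,"dz":0.55,"hand":-0.45},
  {"wx":0,"wy":0,"wz":0,"dx":-0.0055,"dy":0,"dz":0.58,"hand":-0.45},
])

```text
time_s: 27.05
tool_pos: [0.5207, -0.2395, 0.0834]
orientation: [-3.141, -0.0, 1.352]
force: [0.7, 0.4, -0.6]
opening: 0.0642
grasp_force: 22.5
```

```bash
python3 -c "
from h import *
rel([.52,-.2395,.0466],77.5)
"
```

```text
d [-0.0007 -0.0031  0.1839] w [-0.0003 -0.0001 -0.0007] pos [ 0.5207 -0.2395  0.0834] rpy [-179.99   -0.     77.47] q6 -0.342 F [ 0.72  0.39 -0.65] M [ 0.007 -0.001  0.008] op 0.0642 t 27.05
```

No contact with the dowel. I'll lower slowly to just above the board.

Call:
send_rows([
  {"wx":0,"wy":0,"wz":0,"dx":0,"dy":0,"dz":0.03,"hand":-0.45},
  {"wx":0,"wy":0,"wz":0,"dx":0,"dy":0,"dz":0.06,"hand":-0.45},
  {"wx":0,"wy":0,"wz":0,"dx":0,"dy":0,"dz":0.09,"hand":-0.45},
  {"wx":0,"wy":0,"wz":0,"dx":0,"dy":0,"dz":0.12,"hand":-0.45},
  {"wx":0,"wy":0,"wz":0,"dx":0,"dy":0,"dz":0.14,"hand":-0.45},
  {"wx":0,"wy":0,"wz":0,"dx":0,"dy":0,"dz":0.155,"hand":-0.45},
  {"wx":0,"wy":0,"wz":0,"dx":0,"dy":0,"dz":0.165,"hand":-0.45},
  {"wx":0,"wy":0,"wz":0,"dx":0,"dy":0,"dz":0.175,"hand":-0.45},
])

```text
time_s: 28.05
tool_pos: [0.5208, -0.2396, 0.049]
orientation: [3.141, 0.0, 1.352]
force: [1.0, 0.0, -0.9]
opening: 0.0642
grasp_force: 22.5
```

```bash
python3 -c "
from h import *
rel([.52,-.2395,.0466],77.5)
"
```

```text
d [-0.0006 -0.0039  0.012 ] w [ 0.0004  0.0002 -0.0005] pos [ 0.5208 -0.2396  0.049 ] rpy [1.7998e+02 1.0000e-02 7.7480e+01] q6 -0.342 F [ 1.03  0.   -0.94] M [-0.014 -0.003  0.022] op 0.0642 t 28.05
```

Call:
send_rows([
  {"wx":0,"wy":0,"wz":0,"dx":0,"dy":0,"dz":0.003,"hand":-0.45},
  {"wx":0,"wy":0,"wz":0,"dx":0,"dy":0,"dz":0.006,"hand":-0.45},
  {"wx":0,"wy":0,"wz":0,"dx":0,"dy":0,"dz":0.009,"hand":-0.45},
  {"wx":0,"wy":0,"wz":0,"dx":0,"dy":0,"dz":0.011,"hand":-0.45},
  {"wx":0,"wy":0,"wz":0,"dx":0,"dy":0,"dz":0.013,"hand":-0.45},
  {"wx":0,"wy":0,"wz":0,"dx":0,"dy":0,"dz":0.013,"hand":-0.45},
  {"wx":0,"wy":0,"wz":0,"dx":0,"dy":0,"dz":0.013,"hand":-0.45},
  {"wx":0,"wy":0,"wz":0,"dx":0,"dy":0,"dz":0.013,"hand":-0.45},
])

```text
time_s: 29.05
tool_pos: [0.5207, -0.2395, 0.0467]
orientation: [3.142, 0.0, 1.352]
force: [-2.5, 1.0, 2.7]
opening: 0.064
grasp_force: 22.8
```

```bash
python3 -c "
from h import *
rel([.52,-.2395,.0466],77.5)
"
```

```text
d [-0.0006 -0.0036  0.0003] w [ 0.0001  0.0001 -0.0006] pos [ 0.5207 -0.2395  0.0467] rpy [180.     0.    77.47] q6 -0.342 F [-2.46  1.    2.66] M [0.17  0.282 0.026] op 0.064 t 29.05
```

The board is felt (+2.7 N). I'll release, then retreat upward.

Call:
send_rows([
  {"wx":0,"wy":0,"wz":0,"dx":0,"dy":0,"dz":0,"hand":-0.5},
  {"wx":0,"wy":0,"wz":0,"dx":0,"dy":0,"dz":0,"hand":-0.55},
  {"wx":0,"wy":0,"wz":0,"dx":0,"dy":0,"dz":0,"hand":-0.65},
  {"wx":0,"wy":0,"wz":0,"dx":0,"dy":0,"dz":0,"hand":-0.8},
  {"wx":0,"wy":0,"wz":0,"dx":0,"dy":0,"dz":0,"hand":-0.8},
  {"wx":0,"wy":0,"wz":0,"dx":0,"dy":0,"dz":-0.03,"hand":-0.8},
  {"wx":0,"wy":0,"wz":0,"dx":0,"dy":0,"dz":-0.1,"hand":-0.8},
  {"wx":0,"wy":0,"wz":0,"dx":0,"dy":0,"dz":-0.2,"hand":-0.8},
])

```text
time_s: 30.05
tool_pos: [0.5206, -0.2394, 0.0875]
orientation: [-3.141, -0.0, 1.352]
force: [0.1, 0.3, 0.5]
opening: 0.077
grasp_force: 0.0
```

Call:
send_rows([
  {"wx":0,"wy":0,"wz":0,"dx":0,"dy":0,"dz":-0.15,"hand":-0.8},
  {"wx":0,"wy":0,"wz":0,"dx":0,"dy":0,"dz":-0.35,"hand":-0.8},
  {"wx":0,"wy":0,"wz":0,"dx":0,"dy":0,"dz":-0.55,"hand":-0.8},
  {"wx":0,"wy":0,"wz":0,"dx":0,"dy":0,"dz":-0.7,"hand":-0.8},
  {"wx":0,"wy":0,"wz":0,"dx":0,"dy":0,"dz":-0.7,"hand":-0.8},
  {"wx":0,"wy":0,"wz":0,"dx":0,"dy":0,"dz":-0.7,"hand":-0.8},
  {"wx":0,"wy":0,"wz":0,"dx":0,"dy":0,"dz":-0.7,"hand":-0.8},
  {"wx":0,"wy":0,"wz":0,"dx":0,"dy":0,"dz":-0.7,"hand":-0.8},
])

```text
time_s: 31.05
tool_pos: [0.5201, -0.2391, 0.2248]
orientation: [-3.139, -0.001, 1.352]
force: [0.5, 0.2, -0.0]
opening: 0.0767
grasp_force: 0.0
```

```bash
python3 -c "
from h import *
rel([.52,-.2395,.0466],77.5)
c=eyes.camera('scene'); X=cloud(c).reshape(-1,3)
s=X[(np.hypot(X[:,0]-.52,X[:,1]+.24)<.045)&(X[:,2]>.054)&(X[:,2]<.066)]; print(len(s),cv2.minEnclosingCircle((s[:,:2]*1000).astype(np.float32)),np.percentile(s[:,2],[50,90]))
cv2.imwrite('pics/a4.png',cv2.resize(c['frame'][140:360,220:440],(600,600),interpolation=cv2.INTER_CUBIC))
"
```

```text
d [-0.0027  0.0021  0.8911] w [-0.003  -0.0011 -0.0006] pos [ 0.5201 -0.2391  0.2248] rpy [-1.7986e+02 -5.0000e-02  7.7470e+01] q6 -0.342 F [ 0.45  0.2  -0.04] M [-0.022  0.001  0.026] op 0.0767 t 31.05
500 ((520.652099609375, -239.48587036132812), 32.9884147644043) [0.06071409 0.06222795]
```

View pics/a4.png

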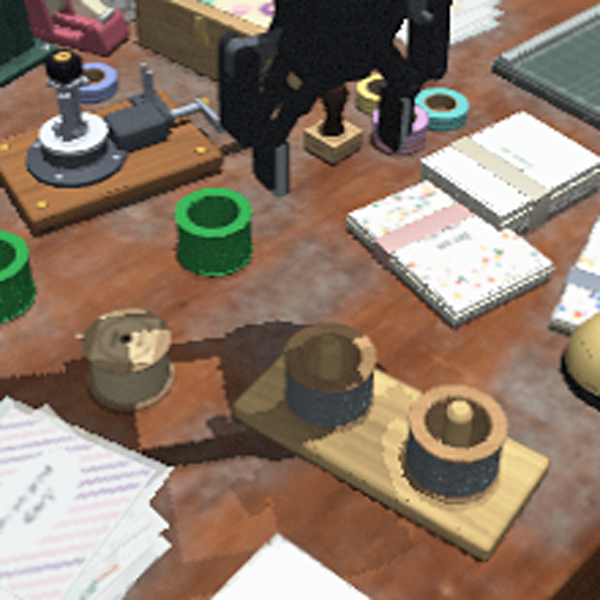

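The spool sits flat over the free dowel (crop 330,375), with its top at z ≈ 60 mm. The winder, the other spools and the stamp are where they were, so I'll hand it in.

```bash
python3 -c "
from cell import ticket
print(ticket.hand_in())"
```

```text
the job is handed in; nothing more can be done
None
```

The knob was loosened clockwise to its stop, and the full spool was lifted off and set flat over the empty dowel; the job is handed in, though no verdict came back.

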